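Clamp a specimen cell square in a twin-screw press

TASK

Draw the flat metal specimen cell out of its holder by its wide head, lay it flat on the front ledge of the twin-screw press, tail towards the robot, and let go. Take it again by its narrow tail and slide it under the crosshead, fully home against the back stop. Then screw the crosshead down on it with the two black knobs, clockwise, alternately in small steps so that neither end is ever more than 6 mm lower than the other, until both knobs reach their end stops; leave the other things where they are.

Things in the scene. Friction and masses are not known exactly. Their poses are not given: they have to be found in the camera images.
- press: Twin-screw press, fixed. Origin on the bench midway between its two upright screws; x runs from the loading ledge (robot side) to the back stop, y to the left screw, z up. Aluminium bed, top 12 mm above the bench, 226 mm wide for x -40 to +50 mm. Upright screws at x = 0, y = +90 and -90 mm, a black knob on each; highest point 108 mm above the bench.
- ledge (a point): Middle of the press's loading ledge, on its top (press x = -85 mm, y = 0, z = 12 mm); axes as the press. The ledge is flat, 120 mm wide in y, from press x = -170 to -48 mm. A cell head laid here leaves the gripper room in front of the knobs.
- seat (a point): Where the cell's origin is when fully home (press x = 0, y = 0, z = 12 mm); axes as the press. Two rails, 8 mm high, make a channel 64 mm wide from press x = -27 to +41 mm, its mouth flared to 80 mm clear width at x = -48 mm. The back stop's face is at press x = +29 mm.
- crosshead: Steel bar, 36 (x) x 222 (y) x 18 mm, held by the screws, moves down with them. Origin at its underside on the left screw's axis, 50 mm above the bench with both knobs at 0; z axis parallel to the press's when square. Ends 6 mm apart in height (at the screws, 180 mm apart) is a tilt of 0.033 rad.
- pad (a joint): Lift of the spring pad (44 x 50 mm) under the crosshead's middle, m: 0 hanging free, 0.003 with the cell home and both knobs at their stops (600 N/m, 1.2 N preload). With both knobs at 0 its face is 23 mm above the bed, 7 mm above a cell's head.
- knob_l (a joint): Left knob (press y = +90 mm), rad: 0 at the top to 2.6 at its end stop, growing clockwise seen from above. Lowers the left end of the crosshead by 4 mm per rad. Starts between 0 and 0.5, stays where it is left (friction 0.08 N m).
- knob_r (a joint): Right knob (press y = -90 mm), rad: as the left knob, for the right end of the crosshead.
- knob_l_grip (a point): Grip point of the left knob, on its axis, 101 mm above the bench at angle 0; knob and point ride down with the crosshead's end, 4 mm per rad. The knob is an upright bar 50 mm long and 14 mm thick; its top is 7 mm above this point, its foot (a disc of 32 mm) 21 mm below. The bar lies along this point's x axis (the press's x at angle 0).
- knob_r_grip (a point): Grip point of the right knob; same shape and axes as the left.
- cell: Specimen cell, aluminium, loose, about 0.18 kg: flat head 56 (x) x 60 (y) x 16 mm high with a round window, and a narrow tail, 18 mm wide and 14 mm high, from x = -28 to -105 mm. Origin at the underside below the middle of the head; x from tail to head, z up. Starts in the holder with its tail covered.
- cell_tail (a point): Point on top of the cell's tail where it can be held, at cell x = -75 mm, y = 0, 14 mm above its underside. It stays in front of the knobs and clear of them for the gripper when the cell is home.
- dock: Grey holder of the cell, fixed. Origin on the bench below the middle of the cell's head as it starts; x points out. Floor 4 mm thick, 46 mm wide, x -130 to +30 mm; hood over the tail, x -127 to -43 mm, 39 mm wide, top 29 mm above the bench, inside 27 mm wide and 21 mm high, open to +x. Draw the cell out along +x by 65 mm or more before lifting it.
- clear_jar: Bystander: clear sample jar with a lid, 40 mm wide, 47 mm high. Origin under its middle.
- brown_bottle: Bystander: square brown bottle, 43 mm wide, 84 mm high. Origin under its middle.
- dropper_bottle: Bystander: small dropper bottle, 32 mm wide, 74 mm high. Origin under its middle.
- vial: Bystander: small vial, 28 mm wide, 60 mm high. Origin under its middle.
- pipette: Bystander: pipette lying on the bench, 38 x 167 x 27 mm. Origin under its middle.
- small_carton: Bystander: small folded carton, 37 x 63 x 15 mm. Origin under its middle.

How it is judged (in metres and radians):
On the way, in this order (a step that is already met when the one before it is completed fails the run):
1. the cell lies flat on the loading ledge of the press, tail towards the robot, let go (x of cell in the frame of press between -0.135 and -0.055 m and y of cell in the frame of press between -0.03 and 0.03 m and z of cell in the frame of press between 0.009 and 0.016 m and angle between the x axis of cell and the x axis of press, either way round below 0.35 rad and x of cell_tail in the frame of press below -0.1 m and contact force between the fingers and cell below 0.1 N and linear speed of cell below 0.02 m/s), for 0.2 s.
2. the cell is fully home under the crosshead, against the back stop, and the pad is not yet on it (x of cell in the frame of press between -0.005 and 0.006 m and y of cell in the frame of press between -0.006 and 0.006 m and z of cell in the frame of press between 0.009 and 0.015 m and angle between the x axis of cell and the x axis of press, either way round below 0.1 rad and value of joint pad below 0.001 m), for 0.1 s.
3. both knobs are screwed down to their stops and the pad presses on the cell (value of joint each of knob_l, knob_r above 2.3 rad and value of joint pad above 0.0015 m), for 0.2 s.
At the end, for the whole second after the job is handed in: The cell lies in the press, head home against the back stop (within 5 mm along, 6 mm across, 0.1 rad), both knobs within 0.3 rad of their end stops, the spring pad pressed up by more than 1.5 mm, all at rest (all of step 3 and x of cell in the frame of press between -0.005 and 0.006 m and y of cell in the frame of press between -0.006 and 0.006 m and z of cell in the frame of press between 0.009 and 0.015 m and angle between the x axis of cell and the x axis of press, either way round below 0.1 rad and linear speed of cell below 0.01 m/s); the robot touches nothing.
It fails at once if the crosshead gets out of square: one end more than 6 mm lower than the other (angle between the z axis of crosshead and the z axis of press, either way round above 0.0335 rad).
It fails at once if a bystander is moved by more than 20 mm (distance of any of clear_jar, brown_bottle, dropper_bottle, vial, pipette, small_carton from where it was at the start of the episode above 0.02 m).
It also fails if it takes over 72 s, if anything falls off the work surface, if the arm or the gripper's body presses on something with over 40 N, if the wrist force passes 120 N, or if a joint passes its speed limit or range.

ROBOT

A 6-joint arm with a two-finger parallel gripper is mounted at the origin on a cart in front of the work surface, level with it; the furniture and walls round the work are solid. World frame = base frame: x ahead of the robot, y to its left, z up, the work surface at z = 0. Lengths are in mm, angles in rad, forces in N, time in s.
With the tool pointing down it reaches from about 275 to 1000 mm from the base axis. Payload 8.4 kg.
Tool frame: the origin (TCP) lies between the finger pads; the fingertips stand 22 mm ahead of it and the grasp point (between the pads) lies 3 mm ahead of it (r.nose_length is the z of the fingertips in the tool frame, in mm); z points along the fingers, y is the line along which they close (so a half turn about z gives the same grasp; the last joint's range is limited). The gripper opens to 85 mm and grips with 20 to 120 N. Pads are 22 mm wide; open, the fingers measure 114 mm over their backs; the gripper's body (76 mm by 85 mm) begins 54 mm behind the grasp point. The pads swing forward as they close: fully open they stand 13 mm farther back than shut.
Start: joints at [1.319, 0.353, 1.633, -0, 1.155, -0.002], TCP at [154.505, 605.604, 253.281] pointing down, gripper open.
Joint ranges: [-2.63, 2.63], [-0.92, 2.1], [0.06, 2.66], [-1.3, 4.44], [0, 2.69], [-3.02, 3.02]. Speed limits (rad/s): [2.22, 2.22, 2.79, 3.14, 3.14, 3.14].

INTERFACE

Orientations are given as [roll, pitch, yaw] about the fixed x, y, z axes, in that order (R = Rz(yaw) Ry(pitch) Rx(roll)).
In Python, from rig import r gives the robot as it stands.
- The arm moves only by the tool shift_gripper, called as a command line: name --argument value ..., lists and objects as JSON in quotes. Schema: {"type":"object","properties":{"offsets":{"type":"array","items":{"type":"object","properties":{"rx":{"type":"number"},"ry":{"type":"number"},"rz":{"type":"number"},"dx":{"type":"number"},"dy":{"type":"number"},"dz":{"type":"number"},"jaw":{"type":"number"}},"additionalProperties":false,"required":["jaw"]},"minItems":1,"maxItems":5},"grip_force":{"type":"number"},"only":{"type":"string"},"quiet":{"type":"boolean"},"lines":{"type":"string"}},"required":["offsets"],"additionalProperties":false}. offsets is a list of rows, 1 to 5 of them, each an object with the fields rx, ry, rz (a rotation vector in rad), dx, dy, dz (the shift in units of 25 mm), jaw (the opening from 0.0 (shut) to 1.0 (fully open)); a field left out counts as zero (the opening has to be given); each row shifts and turns the commanded pose from where the row before left it, along the tool's axes as they then stand; what a row does not reach is not made up. A row lasts 1/12 s, in which the tool goes at most 41.7 mm and 0.125 rad, less where a joint would pass 70% of its speed; a pose out of reach is approached as far as the arm can. The fingers move at their own pace and stop on an object; grip_force is the grip in N (left out, the last holds). Time passes only in rows, so rows that do not move let the fingers close. The tool returns the time, the measured TCP pose, the force, the opening and the grip force at its end. only (a regular expression) keeps the lines of the reply that match it, lines (a string "A,B") keeps lines A to B, and quiet returns only ok. Input that does not fit is refused with a message, and nothing moves.
- r.sense(): the state, without advancing time (a new reading comes with each control period).
- r.grab_frame(name): name is "scene" or "top" or "wrist"; returns the picture (420x560x3 uint8, red, green, blue); there is no depth.
- r.camera_params(name): a dict with "fx", "fy", "cx", "cy" (pixels), "rvec" (rotation vector, rad) and "tvec" (3), from world to camera coordinates, as OpenCV has them. Camera axes: x right, y down, z forward; pixel columns grow to the right and rows downward; lengths in mm; the calibration is good to about 2 mm. The wrist camera is an equidistant fisheye: a pixel r from the principal point sees the ray r / f radians off the axis. A picture is of the moment at which its call begins: read the wrist's pose just before it. camera_params takes no time and is no camera call; for the wrist camera it gives the pose at the moment of the call.
- r.sign_off(): hands the job in; it is judged then, once.
The state is a dict: "clock": time; "qpos": joint angles; "qvel": joint speeds; "joint_efforts": joint torques, N m; "eef_pos": TCP position; "tcp_rot": TCP orientation; "contact_force": force on the tool from outside, world axes, zero at the start; "wrist_torque": the same for the moment, N m; "opening": opening from 0.0 (shut) to 1.0 (fully open); "grasp_force": force on a finger pad.
Only numpy, scipy, OpenCV 4.12 (cv2) and the standard library are available. Lean on these libraries where they do the work, as an engineer would, in place of code of your own. Each camera call takes 0.05 s, during which the arm holds its last target. There are 200 camera calls.

## Working session

There is one attempt and no reset: what is moved stays moved. The work goes in short steps, Python scripts to look and compute and a tool call to move; the robot and the scene stay as the last step left them, time stands still between calls to the robot, and variables do not carry over. Pictures are saved under pics/ and viewed, at most 13 in all, crops included, and the job is handed in when it is done.

```bash
ls; mkdir -p pics
```

Run:
```python
from rig import r
import cv2,numpy as np
for n in ("scene","top"):
    im=r.grab_frame(n); cv2.imwrite(f"pics/{n}0.png",im[:,:,::-1]); print(n,r.camera_params(n))
print(r.camera_params("wrist")); print(r.sense())
```

```text
pics
rig.py
scene {'fx': 426.7977473039285, 'fy': 426.7977473039285, 'cx': 280.70211952858944, 'cy': 212.45365407520327, 'rvec': array([ 2.19963375, -0.62610067,  0.30155171]), 'tvec': array([-481.48238224,  253.82575658,  959.16443511])}
top {'fx': 397.3533621560601, 'fy': 397.3533621560601, 'cx': 273.6714160455867, 'cy': 211.1633878096584, 'rvec': array([ 2.15876348, -2.19790339,  0.05090388]), 'tvec': array([ -12.19728268,  552.03143501, 1108.2351924 ])}
{'fx': 325.19226210127806, 'fy': 325.19226210127806, 'cx': 279.710326296166, 'cy': 209.70643048607863, 'rvec': array([-2.30241932, -1.78828368, -0.2450905 ]), 'tvec': array([-625.76267126,  -33.48692878,  379.56107145])}
{'clock': 0.1, 'qpos': array([ 1.31859393e+00,  3.53591321e-01,  1.63404688e+00,  1.32864132e-05,
        1.15520830e+00, -2.39651460e-03]), 'qvel': array([ 0.00091112, -0.00250617,  0.00063892, -0.00064741, -0.00081803,
        0.00013297]), 'joint_efforts': array([-1.36290935e-03, -6.06355691e+01, -3.42821145e+01, -4.44874320e-05,
        3.85552092e-03,  1.59384655e-05]), 'eef_pos': array([154.40526425, 605.21848993, 252.63448892]), 'tcp_rot': array([-3.14033884e+00, -1.51535399e-05,  2.89178139e+00]), 'contact_force': array([-0.33772952,  0.58389527,  0.27417293]), 'wrist_torque': array([-0.0081494 ,  0.02436714, -0.04991746]), 'grasp_force': 0.0, 'opening': 0.999326046455426}
```
View pics/scene0.png

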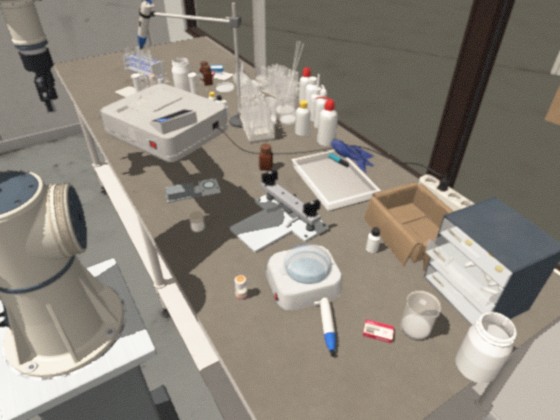

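View pics/top0.png

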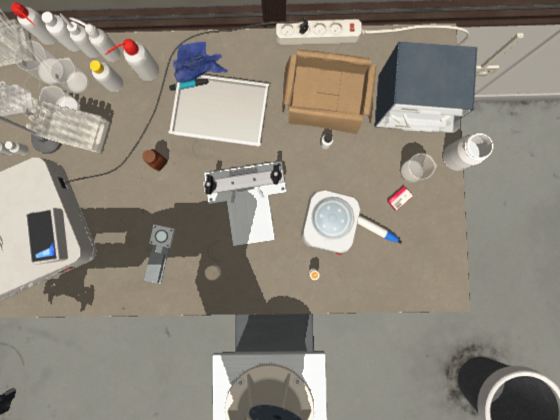

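Create h.py:
```python
import cv2,numpy as np
from rig import r
from scipy.optimize import least_squares
from scipy.spatial.transform import Rotation as R
def proj(c,P):
    P=np.atleast_2d(np.array(P,float))
    K=np.array([[c["fx"],0,c["cx"]],[0,c["fy"],c["cy"]],[0,0,1]])
    if c.get("fish"):
        return cv2.fisheye.projectPoints(P[:,None],c["rvec"],c["tvec"],K,np.zeros(4))[0][:,0]
    return cv2.projectPoints(P,c["rvec"],c["tvec"],K,None)[0][:,0]
def ray(c,uv):
    K=np.array([[c["fx"],0,c["cx"]],[0,c["fy"],c["cy"]],[0,0,1]]); u=np.array([[uv]],float)
    n=(cv2.fisheye.undistortPoints(u,K,np.zeros(4)) if c.get("fish") else cv2.undistortPoints(u,K,None))[0,0]
    M=cv2.Rodrigues(c["rvec"])[0]; d=M.T@np.r_[n,1]; return -M.T@c["tvec"],d/np.linalg.norm(d)
def onz(c,uv,z):
    o,d=ray(c,uv); return o+d*(z-o[2])/d[2]
def tri(obs):
    A=np.zeros((3,3));b=np.zeros(3)
    for c,uv in obs:
        o,d=ray(c,uv);Q=np.eye(3)-np.outer(d,d);A+=Q;b+=Q@o
    return np.linalg.solve(A,b)
def place(p,yaw,P):  # local->world, p=(x,y,z)
    return R.from_euler('z',yaw).apply(np.atleast_2d(P))+np.array(p)
def wrist():
    c=dict(r.camera_params("wrist"),fish=True); return c,r.grab_frame("wrist")
def go(pos,rpy):
    "tool-frame translation and rotvec from measured pose to target"
    s=r.sense();T=R.from_euler('xyz',s["tcp_rot"]);
    return T.inv().apply(np.array(pos)-s["eef_pos"]).round(1),(T.inv()*R.from_euler('xyz',rpy)).as_rotvec().round(3)
```

Run:
```python
import cv2
im=cv2.imread("pics/top0.png");a=cv2.resize(im[155:285,140:300],None,fx=5,fy=4.6 and 5,interpolation=2)[:600]
im=cv2.imread("pics/scene0.png");b=cv2.resize(im[140:260,160:340],None,fx=4.4,fy=4.4,interpolation=2)
cv2.imwrite("pics/c_top.png",a);cv2.imwrite("pics/c_sc.png",b)
```

```text
(no output)
```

View pics/c_top.png

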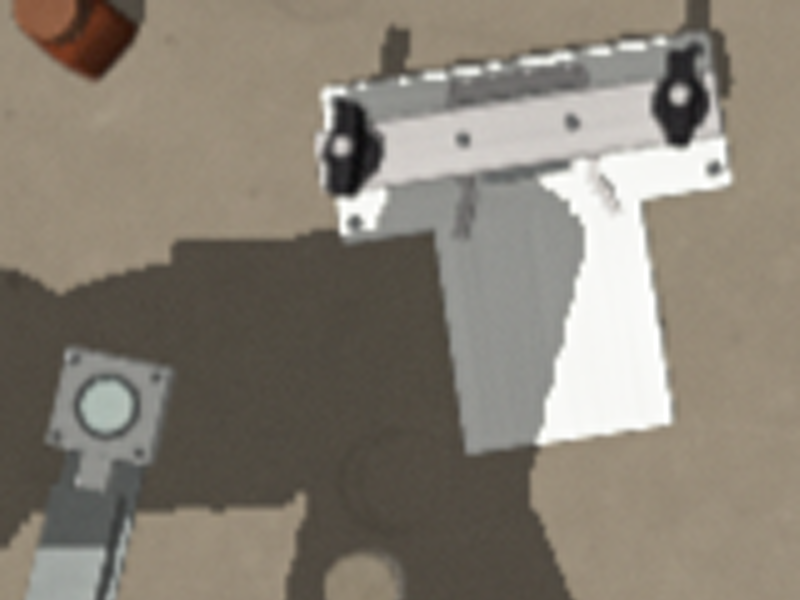

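View pics/c_sc.png

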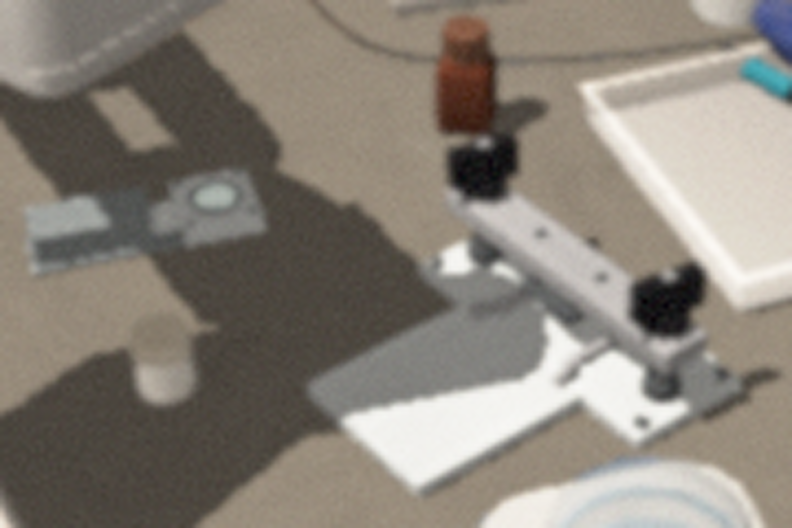

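Create fit.py:
```python
from h import *
T=r.camera_params("top");S=r.camera_params("scene")
tp=lambda U,V:((U+.5)/5-.5+140,(V+.5)/5-.5+155)
sp=lambda U,V:((U+.5)/4.4-.5+160,(V+.5)/4.4-.5+140)
O=[]
for L,uv in [((-170,60,12),(466,453)),((-170,-60,12),(672,422)),((-40,113,12),(344,240)),((-40,-113,12),(731,184)),((50,113,12),(322,88)),((50,-113,12),(711,33))]: O.append((T,L,tp(*uv)))
for L,uv in [((-170,60,12),(310,383)),((-170,-60,12),(418,485)),((-40,-113,12),(640,438))]: O.append((S,L,sp(*uv)))
f=lambda p,O:np.concatenate([(proj(c,place(p[:3],p[3],L))[0]-uv) for c,L,uv in O])
s=least_squares(f,[530,50,0,0.15],args=(O,));print("press",s.x.round(3),f(s.x,O).round(1))
C=[(T,L,tp(*uv)) for L,uv in [((28,30,16),(70,347)),((28,-30,16),(172,370)),((-28,-30,16),(150,466)),((-28,30,16),(46,445)),((0,0,16),(107,405))]]
C+=[(S,L,sp(*uv)) for L,uv in [((0,0,16),(215,197)),((28,-30,16),(266,218)),((28,30,16),(248,170))]]
s=least_squares(f,[400,260,4,-.2],args=(C,));print("cell",s.x.round(3),f(s.x,C).round(1))
print("jar",onz(T,tp(364,578),47), "knobL top",tri([(T,tp(341,146)),(S,sp(500,150))]),"R",tri([(T,tp(680,95)),(S,sp(690,275))]))
```

```bash
python3 fit.py
```

```text
press [ 6.33809e+02  5.84110e+01 -1.64500e+00  1.26000e-01] [-0.2 -0.1  0.3  0.1 -0.3  0.1  0.4 -0.   0.  -0.2 -0.2 -0.6 -0.6 -0.3
  0.2  0.2 -0.3  0.4]
cell [ 4.87415e+02  2.97999e+02  1.31900e+00 -2.34000e-01] [-0.1 -0.  -0.1 -0.1 -0.2  0.   0.1 -0.4  0.4  0.3  0.4  0.6 -0.4 -0.4
 -0.3 -0.2]
jar [390.66203226 148.23156197  47.        ] knobL top [626.82118917 147.20505883  98.9431383 ] R [650.15635794 -33.89078107 105.89066605]
```

Run:
```python
from h import *
yaw=2.908
print(go([260,330,250],[np.pi,0,yaw]));
T=R.from_euler('xyz',[np.pi,0,yaw]);print(T.inv().apply(np.array([480-260,300-330,180-250])))
```

```text
(array([-170.4, -240.6,    2.9]), array([-0.001, -0.   , -0.016]))
[-220.96925788   21.73906791   70.        ]
```

The rows are not in the units I measure in: shifts go in units of 25 mm. I convert before sending: -30 mm is -1.2, -31 mm is -1.24.

shift_gripper --offsets '[{"rz": -0.016,"dx": -0.8,"dy": -1.2,"jaw": 1},{"dx": -0.88,"dy": -1.24,"jaw": 1},{"dx": -0.88,"dy": -1.24,"jaw": 1},{"dx": -0.88,"dy": -1.24,"jaw": 1},{"dx": -0.88,"dy": -1.24,"jaw": 1}]' --grip_force 40

```text
clock: 0.52
eef_pos: [223.4, 428.7, 252.9]
tcp_rot: [-3.141, -0.0, 2.908]
contact_force: [0.2, -0.5, -0.2]
opening: 0.997
grasp_force: 0.0
```

shift_gripper --offsets '[{"dx": -0.88,"dy": -1.24,"jaw": 1},{"dx": -0.88,"dy": -1.24,"jaw": 1},{"dx": -0.72,"dy": -1,"jaw": 1},{"dx": -1.2,"dy": 0.12,"dz": 0.4,"jaw": 1},{"dx": -1.48,"dy": 0.144,"dz": 0.48,"jaw": 1}]'

```text
clock: 0.93
eef_pos: [330.3, 321.2, 232.0]
tcp_rot: [3.14, 0.001, 2.908]
contact_force: [0.9, 1.8, 0.4]
opening: 0.998
grasp_force: 0.0
```

shift_gripper --offsets '[{"dx": -1.48,"dy": 0.144,"dz": 0.48,"jaw": 1},{"dx": -1.48,"dy": 0.144,"dz": 0.48,"jaw": 1},{"dx": -1.48,"dy": 0.144,"dz": 0.48,"jaw": 1},{"dx": -1.48,"dy": 0.144,"dz": 0.48,"jaw": 1},{"dx": -0.24,"jaw": 1}]'

```text
clock: 1.35
eef_pos: [487.6, 299.5, 180.9]
tcp_rot: [-3.141, 0.0, 2.906]
contact_force: [-0.7, 0.2, 0.2]
opening: 0.998
grasp_force: 0.0
```

Run:
```python
from h import *
print(r.sense()["eef_pos"],r.sense()["tcp_rot"])
c,im=wrist();cv2.imwrite("pics/w1.png",im[:,:,::-1]);import pickle;pickle.dump(c,open("w1.pkl","wb"))
P=place([487.4,298,3],-.234,[(28,30,16),(28,-30,16),(-28,-30,16),(-28,30,16),(0,0,16)])
print(proj(c,P))
```

```text
[487.57325915 299.48882579 180.85002556] [-3.14059181e+00  4.34108984e-04  2.90583446e+00]
[[309.24318341 229.10031848]
 [244.34773123 229.19653661]
 [242.49813642 169.03602386]
 [310.54832737 168.84389888]
 [276.61855478 199.6952415 ]]
```

View pics/w1.png

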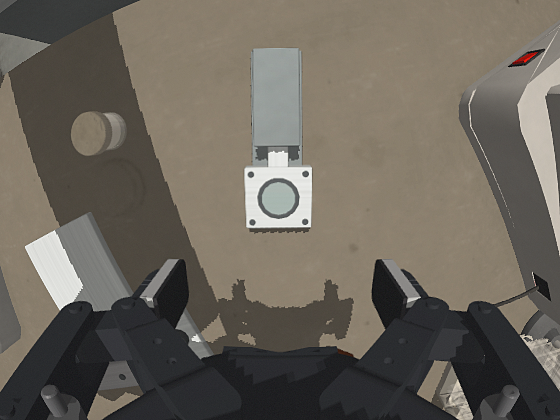

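Add to fit.py:
```python
import pickle
W=pickle.load(open("w1.pkl","rb"))
C2=C+[(W,L,uv) for L,uv in [((28,30,16),(311.5,228.3)),((28,-30,16),(245.8,229)),((-28,-30,16),(245.5,167)),((-28,30,16),(312,167)),((0,0,16),(278.5,199))]]
s=least_squares(f,[400,260,4,-.2],args=(C2,));print("cell",s.x.round(3),f(s.x,C2).round(1))
s=least_squares(f,[400,260,4,-.2],args=(C2[-5:],));print("cellW",s.x.round(3),f(s.x,C2[-5:]).round(1))
x,y,z,w=s.x
print(go([x,y,27],[np.pi,0,w+np.pi]))
```

```bash
python3 fit.py
```

```text
press [ 6.33809e+02  5.84110e+01 -1.64500e+00  1.26000e-01] [-0.2 -0.1  0.3  0.1 -0.3  0.1  0.4 -0.   0.  -0.2 -0.2 -0.6 -0.6 -0.3
  0.2  0.2 -0.3  0.4]
cell [ 4.87415e+02  2.97999e+02  1.31900e+00 -2.34000e-01] [-0.1 -0.  -0.1 -0.1 -0.2  0.   0.1 -0.4  0.4  0.3  0.4  0.6 -0.4 -0.4
 -0.3 -0.2]
jar [390.66203226 148.23156197  47.        ] knobL top [626.82118917 147.20505883  98.9431383 ] R [650.15635794 -33.89078107 105.89066605]
cell [ 4.87423e+02  2.99705e+02  4.10000e-01 -2.35000e-01] [-0.6 -0.  -0.6 -0.1 -0.7  0.  -0.4 -0.4 -0.1  0.3  0.2  0.5 -0.6 -0.5
 -0.5 -0.2 -0.7 -0.5  0.6 -1.1 -0.8  1.1  0.2  1.  -0.  -0.4]
cellW [ 4.86408e+02  3.00121e+02  4.71300e+00 -2.35000e-01] [-0.1 -0.1  0.3 -0.7 -1.2  0.6  0.9  0.5  0.2 -0.4]
(array([-1.000e-01,  7.000e-01,  1.546e+02]), array([-0.001, -0.   , -0.002]))
```

shift_gripper --offsets '[{"rz": -0.002,"dx": -0.02,"dy": 0.024,"dz": 1.52,"jaw": 1},{"dz": 1.52,"jaw": 1},{"dz": 1.52,"jaw": 1},{"dz": 1.04,"jaw": 1},{"dz": 0.56,"jaw": 1}]' --grip_force 50

```text
clock: 1.82
eef_pos: [481.0, 300.4, 26.3]
tcp_rot: [-3.138, -0.004, 2.91]
contact_force: [0.0, -0.3, 0.2]
opening: 0.997
grasp_force: 0.0
```

shift_gripper --offsets '[{"jaw": 0.6},{"jaw": 0.4},{"jaw": 0.4},{"jaw": 0.4},{"jaw": 0.4}]'

```text
clock: 2.23
eef_pos: [484.6, 301.9, 30.8]
tcp_rot: [3.14, 0.002, 2.91]
contact_force: [0.6, 0.8, -0.8]
opening: 0.68
grasp_force: 53.6
```

shift_gripper --offsets '[{"jaw": 0.4},{"jaw": 0.4}]'

```text
clock: 2.4
eef_pos: [484.5, 301.7, 30.4]
tcp_rot: [3.14, 0.001, 2.91]
contact_force: [-1.8, -0.4, 7.7]
opening: 0.683
grasp_force: 54.4
```

shift_gripper --offsets '[{"jaw": 1},{"jaw": 1},{"dx": -0.08,"dy": -0.04,"jaw": 1},{"dz": 0.16,"jaw": 1},{"dz": 0.08,"jaw": 1}]' --grip_force 50

```text
clock: 2.82
eef_pos: [485.7, 299.7, 22.8]
tcp_rot: [-3.141, -0.0, 2.91]
contact_force: [-0.1, 0.8, -0.0]
opening: 0.998
grasp_force: 0.0
```

shift_gripper --offsets '[{"jaw": 1}]'

```text
clock: 2.9
eef_pos: [485.3, 299.5, 22.5]
tcp_rot: [-3.141, -0.001, 2.91]
contact_force: [0.6, -0.7, -0.4]
opening: 1.0
grasp_force: 0.0
```

shift_gripper --offsets '[{"jaw": 0.6},{"jaw": 0.4},{"jaw": 0.4},{"jaw": 0.4},{"jaw": 0.4}]'

```text
clock: 3.32
eef_pos: [485.8, 299.9, 23.5]
tcp_rot: [3.141, 0.0, 2.91]
contact_force: [-0.8, -1.5, 3.3]
opening: 0.689
grasp_force: 54.3
```

shift_gripper --offsets '[{"jaw": 0.4},{"jaw": 0.4}]'

```text
clock: 3.48
eef_pos: [485.8, 299.9, 23.5]
tcp_rot: [3.141, 0.0, 2.91]
contact_force: [-1.1, -0.8, 5.3]
opening: 0.691
grasp_force: 54.4
```

shift_gripper --offsets '[{"dx": -0.6,"jaw": 0.4},{"dx": -0.8,"jaw": 0.4},{"dx": -0.8,"jaw": 0.4},{"dx": -0.8,"jaw": 0.4},{"jaw": 0.4}]'

```text
clock: 3.9
eef_pos: [562.2, 282.4, 23.6]
tcp_rot: [3.14, 0.003, 2.909]
contact_force: [0.4, 1.0, -0.1]
opening: 0.687
grasp_force: 53.8
```

shift_gripper --offsets '[{"dz": -0.32,"jaw": 0.4},{"rz": -0.08,"dz": -0.88,"jaw": 0.4},{"rz": -0.09,"dz": -0.88,"jaw": 0.4},{"rz": -0.09,"dz": -0.6,"jaw": 0.4},{"rz": -0.098,"jaw": 0.4}]'

```text
clock: 4.32
eef_pos: [559.0, 283.6, 93.7]
tcp_rot: [3.14, 0.003, -3.011]
contact_force: [0.0, 0.5, -1.0]
opening: 0.688
grasp_force: 54.3
```

Run:
```python
from h import *
s=r.sense();print(s["eef_pos"],s["tcp_rot"],s["grasp_force"]);print(go([539.5,47.5,90],[np.pi,0,.126+np.pi]))
im=r.grab_frame("scene");cv2.imwrite("pics/s1.png",im[:,:,::-1])
```

```text
[559.02804991 283.64164844  93.68205574] [ 3.1402487   0.00340009 -3.01063153] 54.32062804698944
(array([  50.2, -231.6,    3.2]), array([0.001, 0.003, 0.005]))
```

shift_gripper --offsets '[{"dx": 0.48,"dy": -0.8,"jaw": 0.4},{"dx": 0.48,"dy": -1.2,"jaw": 0.4},{"dx": 0.48,"dy": -1.2,"jaw": 0.4},{"dx": 0.48,"dy": -1.2,"jaw": 0.4},{"dx": 0.08,"dy": -1.2,"jaw": 0.4}]'

```text
clock: 4.78
eef_pos: [522.8, 136.2, 89.5]
tcp_rot: [-3.141, -0.004, -3.017]
contact_force: [0.4, 0.1, -1.4]
opening: 0.687
grasp_force: 54.3
```

shift_gripper --offsets '[{"dy": -1.2,"jaw": 0.4},{"dy": -1.2,"jaw": 0.4},{"dy": -1.2,"jaw": 0.4},{"jaw": 0.4}]'

```text
clock: 5.12
eef_pos: [537.0, 44.5, 90.0]
tcp_rot: [-3.141, -0.001, -3.02]
contact_force: [-0.7, 0.1, -1.6]
opening: 0.686
grasp_force: 54.4
```

Run:
```python
from h import *
import pickle
s=r.sense();print(s["eef_pos"],s["tcp_rot"],s["grasp_force"]);print(go([539.5,47.5,90],[np.pi,0,.126+np.pi]))
c,im=wrist();cv2.imwrite("pics/w2.png",im[:,:,::-1]);pickle.dump(c,open("w2.pkl","wb"))
print(proj(c,place([633.8,58.4,0],.126,[(-170,60,12),(-170,-60,12),(-50,60,12),(-50,-60,12)])))
```

```text
[537.02242835  44.54932875  89.99534037] [-3.14063215e+00 -1.49818395e-03 -3.01966623e+00] 54.43170189857483
(array([-2.8,  2.6, -0. ]), array([-0.001, -0.002, -0.004]))
[[375.18763922 118.53860252]
 [182.67671869 119.4734539 ]
 [363.20757496 291.52133146]
 [196.32460169 292.13410474]]
```

View pics/w2.png

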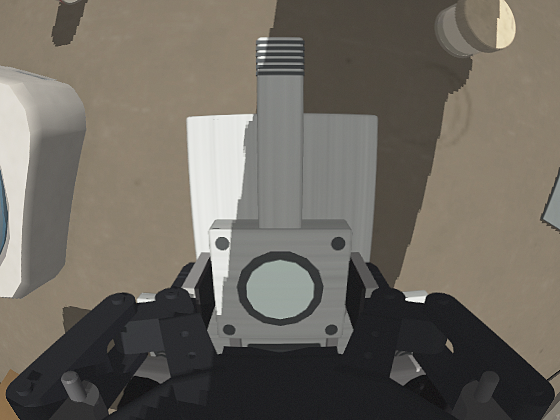

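To row units: 2 mm is 0.08, 20 mm is 0.8.

shift_gripper --offsets '[{"rz": -0.004,"dy": 0.064,"dz": 0.6,"jaw": 0.4},{"dz": 0.8,"jaw": 0.4},{"dz": 0.56,"jaw": 0.4},{"dz": 0.24,"jaw": 0.4},{"dz": 0.08,"jaw": 0.4}]'

```text
clock: 5.58
eef_pos: [536.2, 50.6, 32.1]
tcp_rot: [3.141, -0.003, -3.011]
contact_force: [-0.4, 1.1, -0.7]
opening: 0.686
grasp_force: 54.4
```

shift_gripper --offsets '[{"jaw": 0.4},{"dz": 0.04,"jaw": 0.4}]'

```text
clock: 5.75
eef_pos: [538.1, 50.2, 32.9]
tcp_rot: [3.142, 0.001, -3.011]
contact_force: [2.1, -0.2, -1.5]
opening: 0.691
grasp_force: 54.4
```

shift_gripper --offsets '[{"rz": 0.004,"dy": -0.14,"dz": 0.04,"jaw": 0.4},{"dz": 0.04,"jaw": 0.4},{"jaw": 0.4}]'

```text
clock: 6.0
eef_pos: [538.9, 46.1, 31.5]
tcp_rot: [-3.141, 0.001, -3.016]
contact_force: [-2.3, -0.4, 8.7]
opening: 0.686
grasp_force: 55.5
```

Contact with the ledge (8.7 N up). Release, rise, look.

To row units: -0.5 mm is -0.02.

shift_gripper --offsets '[{"dz": -0.02,"jaw": 0.7},{"jaw": 1},{"jaw": 1},{"jaw": 1},{"jaw": 1}]'

```text
clock: 6.42
eef_pos: [538.4, 46.2, 30.9]
tcp_rot: [-3.142, 0.0, -3.015]
contact_force: [-0.3, 0.9, -0.3]
opening: 0.998
grasp_force: 0.0
```

shift_gripper --offsets '[{"dz": -0.2,"jaw": 1},{"dx": 0.2,"dz": -1,"jaw": 1},{"dx": 1,"dz": -1.2,"jaw": 1},{"dx": 1,"dz": -1.2,"jaw": 1},{"dx": 0.8,"jaw": 1}]'

```text
clock: 6.83
eef_pos: [465.0, 36.9, 125.0]
tcp_rot: [-3.141, 0.006, -3.015]
contact_force: [1.1, 0.0, 0.2]
opening: 1.003
grasp_force: 0.0
```

shift_gripper --offsets '[{"jaw": 1},{"jaw": 1}]'

```text
clock: 7.0
eef_pos: [463.5, 36.8, 121.5]
tcp_rot: [-3.142, 0.001, -3.015]
contact_force: [-0.3, -0.1, 0.7]
opening: 1.004
grasp_force: 0.0
```

```bash
python3 - <<'E'
from h import *
import pickle
s=r.sense();print(s["eef_pos"],s["tcp_rot"])
c,im=wrist();cv2.imwrite("pics/w3.png",im[:,:,::-1]);pickle.dump(c,open("w3.pkl","wb"))
im=r.grab_frame("top");cv2.imwrite("pics/t3.png",im[:,:,::-1])
print(proj(c,place([633.8,58.4,0],.126,[(-170,60,12),(-170,-60,12),(-95-75,0,26),(-95,0,28)])))
E
```

```text
[463.53637469  36.7714724  121.51810252] [-3.14153891e+00  1.09834168e-03 -3.01549969e+00]
[[356.53886536 217.47838874]
 [198.2285326  217.52259681]
 [277.11741564 223.53335676]
 [277.41753301 314.66216415]]
```

View pics/w3.png

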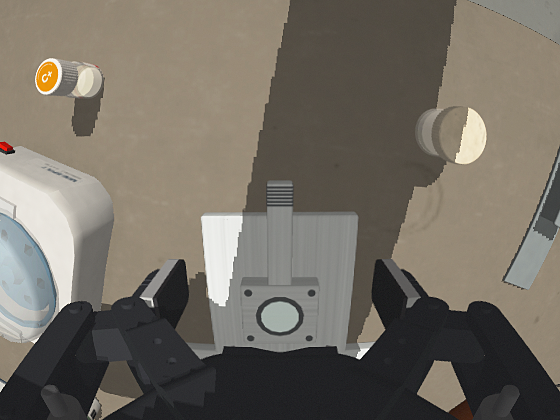

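shift_gripper --offsets '[{"dx": -0.04,"dz": 1.2,"jaw": 0.5},{"dz": 1.2,"jaw": 0.5},{"dz": 0.72,"jaw": 0.5},{"dz": 0.16,"jaw": 0.5},{"jaw": 0.5}]' --grip_force 60

```text
clock: 7.52
eef_pos: [464.4, 36.9, 37.2]
tcp_rot: [3.141, -0.003, -3.015]
contact_force: [0.6, -0.1, 0.0]
opening: 0.499
grasp_force: 0.0
```

shift_gripper --offsets '[{"jaw": 0.5},{"jaw": 0.5}]'

```text
clock: 7.68
eef_pos: [465.9, 37.0, 39.6]
tcp_rot: [-3.141, 0.001, -3.015]
contact_force: [-0.0, -0.2, -0.2]
opening: 0.495
grasp_force: 0.0
```

shift_gripper --offsets '[{"dz": 0.12,"jaw": 0.5},{"jaw": 0},{"jaw": 0},{"jaw": 0},{"jaw": 0}]'

```text
clock: 8.1
eef_pos: [465.2, 37.0, 36.5]
tcp_rot: [-3.142, 0.001, -3.015]
contact_force: [-0.3, 0.5, 7.2]
opening: 0.192
grasp_force: 58.6
```

shift_gripper --offsets '[{"jaw": 0},{"jaw": 0},{"jaw": 0}]'

```text
clock: 8.35
eef_pos: [465.2, 37.0, 36.5]
tcp_rot: [-3.142, 0.001, -3.015]
contact_force: [-0.6, -0.3, 6.7]
opening: 0.19
grasp_force: 58.6
```

shift_gripper --offsets '[{"dx": -0.48,"dz": -0.016,"jaw": 0},{"dx": -0.72,"jaw": 0},{"dx": -0.72,"jaw": 0},{"dx": -0.6,"jaw": 0},{"dx": -0.32,"jaw": 0}]'

```text
clock: 8.77
eef_pos: [537.4, 46.1, 36.7]
tcp_rot: [-3.141, 0.002, -3.015]
contact_force: [-0.1, -0.5, -0.9]
opening: 0.191
grasp_force: 58.6
```

shift_gripper --offsets '[{"jaw": 0},{"jaw": 0}]'

```text
clock: 8.93
eef_pos: [536.1, 46.0, 36.6]
tcp_rot: [-3.141, 0.002, -3.015]
contact_force: [3.3, 0.4, 3.9]
opening: 0.191
grasp_force: 59.2
```

Run:
```python
from h import *
s=r.sense();print(R.from_euler('z',-.126).apply(s["eef_pos"]-[633.8,58.4,0]),s["contact_force"],s["tcp_rot"])
```

```text
[-9.85334574e+01 -6.58372410e-02  3.65603208e+01] [3.30865249 0.42025794 3.94753964] [-3.14149900e+00  1.85917590e-03 -3.01530371e+00]
```

To row units: -2 mm is -0.08, -6 mm is -0.24.

shift_gripper --offsets '[{"dx": -0.24,"jaw": 0},{"dx": -0.24,"jaw": 0},{"dx": -0.16,"jaw": 0},{"dx": -0.08,"jaw": 0},{"jaw": 0}]'

```text
clock: 9.35
eef_pos: [549.9, 47.8, 36.5]
tcp_rot: [3.141, -0.006, -3.015]
contact_force: [-8.5, -1.5, 15.2]
opening: 0.193
grasp_force: 60.7
```

shift_gripper --offsets '[{"dx": -0.06,"jaw": 0},{"jaw": 0}]'

```text
clock: 9.52
eef_pos: [550.0, 47.8, 36.5]
tcp_rot: [3.141, -0.008, -3.015]
contact_force: [-13.2, -1.4, 20.6]
opening: 0.195
grasp_force: 61.3
```

shift_gripper --offsets '[{"dx": -0.06,"jaw": 0},{"jaw": 0}]'

```text
clock: 9.68
eef_pos: [551.7, 48.0, 36.5]
tcp_rot: [3.141, -0.008, -3.015]
contact_force: [-11.8, -2.1, 18.8]
opening: 0.184
grasp_force: 61.0
```

shift_gripper --offsets '[{"dx": -0.06,"jaw": 0},{"jaw": 0}]'

```text
clock: 9.85
eef_pos: [553.3, 48.2, 36.5]
tcp_rot: [3.141, -0.007, -3.015]
contact_force: [-11.1, -2.1, 19.4]
opening: 0.19
grasp_force: 61.0
```

shift_gripper --offsets '[{"dz": -0.032,"jaw": 0},{"jaw": 0}]'

```text
clock: 10.02
eef_pos: [556.0, 48.5, 36.9]
tcp_rot: [3.142, -0.002, -3.015]
contact_force: [-0.5, -0.0, -1.1]
opening: 0.192
grasp_force: 58.7
```

shift_gripper --offsets '[{"dx": -0.08,"jaw": 0},{"jaw": 0},{"jaw": 0}]'

```text
clock: 10.27
eef_pos: [557.3, 48.6, 36.6]
tcp_rot: [-3.142, -0.005, -3.015]
contact_force: [-7.6, -1.5, 6.5]
opening: 0.188
grasp_force: 59.5
```

Run:
```python
from h import *
s=r.sense();print(R.from_euler('z',-.126).apply(s["eef_pos"]-[633.8,58.4,0]),s["contact_force"],s["tcp_rot"],s["wrist_torque"])
```

```text
[-77.1669602   -0.08956516  36.55177334] [-7.60557178 -1.47927149  6.52846806] [-3.14155291 -0.00468289 -3.01522112] [-0.23196858  1.01164354  0.0533885 ]
```

shift_gripper --offsets '[{"dx": -0.04,"dz": -0.016,"jaw": 0},{"jaw": 0}]'

```text
clock: 10.43
eef_pos: [557.3, 48.6, 36.6]
tcp_rot: [3.142, -0.007, -3.015]
contact_force: [-8.5, -2.0, 6.2]
opening: 0.189
grasp_force: 59.4
```

shift_gripper --offsets '[{"dx": -0.06,"jaw": 0},{"jaw": 0}]'

```text
clock: 10.6
eef_pos: [557.4, 48.6, 36.5]
tcp_rot: [3.142, -0.01, -3.015]
contact_force: [-14.4, -2.8, 12.0]
opening: 0.189
grasp_force: 60.2
```

shift_gripper --offsets '[{"dx": -0.06,"jaw": 0},{"jaw": 0}]'

```text
clock: 10.77
eef_pos: [557.4, 48.7, 36.5]
tcp_rot: [3.141, -0.013, -3.015]
contact_force: [-19.4, -3.5, 18.3]
opening: 0.19
grasp_force: 60.9
```

Run:
```python
from h import *
s=r.sense();print(R.from_euler('z',-.126).apply(s["eef_pos"]-[633.8,58.4,0]),s["contact_force"],s["tcp_rot"],s["wrist_torque"])
```

```text
[-7.70148033e+01 -5.44160410e-02  3.65100521e+01] [-19.42545371  -3.46701202  18.2772338 ] [ 3.14147855 -0.01261556 -3.01513425] [-0.56534661  2.95997639  0.04100882]
```

To row units: 2 mm is 0.08, -0.8 mm is -0.032.

shift_gripper --offsets '[{"dx": 0.08,"dz": -0.032,"jaw": 0},{"jaw": 0}]'

```text
clock: 10.93
eef_pos: [557.4, 48.6, 37.0]
tcp_rot: [-3.142, -0.008, -3.015]
contact_force: [-9.6, -3.0, 0.6]
opening: 0.194
grasp_force: 58.8
```

shift_gripper --offsets '[{"dx": -0.08,"jaw": 0},{"jaw": 0}]'

```text
clock: 11.1
eef_pos: [557.5, 48.6, 36.6]
tcp_rot: [-3.142, -0.012, -3.015]
contact_force: [-15.8, -3.1, 8.3]
opening: 0.187
grasp_force: 59.6
```

shift_gripper --offsets '[{"dx": -0.08,"dz": -0.02,"jaw": 0},{"jaw": 0}]'

```text
clock: 11.27
eef_pos: [557.6, 48.6, 36.6]
tcp_rot: [3.142, -0.016, -3.015]
contact_force: [-20.7, -4.8, 9.1]
opening: 0.19
grasp_force: 59.8
```

Run:
```python
from h import *
s=r.sense();print(R.from_euler('z',-.126).apply(s["eef_pos"]-[633.8,58.4,0]),s["contact_force"],s["tcp_rot"],s["wrist_torque"])
im=r.grab_frame("scene");cv2.imwrite("pics/s4.png",im[:,:,::-1]);im2=r.grab_frame("top");cv2.imwrite("pics/t4.png",im2[:,:,::-1])
a=cv2.resize(im[170:270,220:340,::-1],(720,600),interpolation=2);cv2.imwrite("pics/s4c.png",a)
```

```text
[-76.85011622  -0.16017173  36.56344382] [-20.7487811   -4.81676972   9.11617319] [ 3.14159033 -0.0163453  -3.01494038] [-0.81859092  3.09273319  0.06445854]
```

View pics/s4c.png

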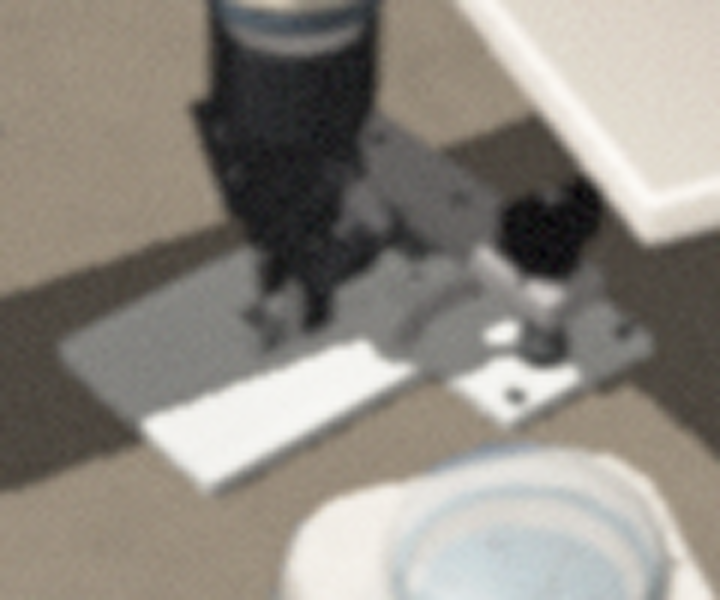

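shift_gripper --offsets '[{"jaw": 0.3},{"jaw": 0.5},{"jaw": 0.5},{"dz": -0.4,"jaw": 0.5},{"dx": 0.4,"dz": -0.8,"jaw": 0.5}]'

```text
clock: 11.78
eef_pos: [556.4, 48.6, 68.1]
tcp_rot: [3.142, -0.001, -3.015]
contact_force: [0.1, 0.2, 0.3]
opening: 0.502
grasp_force: 0.0
```

shift_gripper --offsets '[{"dx": 1.2,"dz": -1.4,"jaw": 0.8},{"dx": 1.2,"dz": -1.4,"jaw": 1},{"jaw": 1},{"jaw": 1}]'

```text
clock: 12.12
eef_pos: [502.7, 41.7, 134.6]
tcp_rot: [-3.141, 0.005, -3.015]
contact_force: [0.5, 0.3, -0.9]
opening: 0.997
grasp_force: 0.0
```

```bash
python3 - <<'E'
from h import *
import pickle
s=r.sense();print(s["eef_pos"],s["tcp_rot"])
c,im=wrist();cv2.imwrite("pics/w5.png",im[:,:,::-1]);pickle.dump(c,open("w5.pkl","wb"))
a=cv2.resize(im[180:380,150:420,::-1],None,fx=2.9,fy=2.9,interpolation=2);cv2.imwrite("pics/w5c.png",a)
print(proj(c,place([633.8,58.4,0],.126,[(-170,60,12),(-170,-60,12),(-104,9,26),(-104,-9,26)])))
im2=r.grab_frame("top");cv2.imwrite("pics/t5.png",im2[:,:,::-1])
E
```

```text
[502.69059421  41.71119635 134.58331095] [-3.14139874  0.00494246 -3.01545677]
[[355.57340453 162.66320033]
 [199.32204255 162.80794566]
 [289.12875283 250.45842068]
 [265.64588688 250.45241196]]
```

View pics/w5c.png

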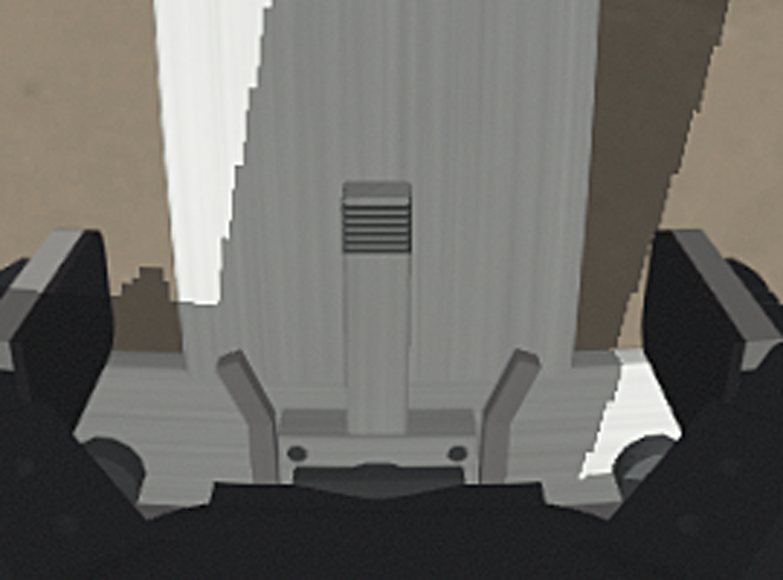

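Run:
```python
from h import *
s=r.sense();c=r.camera_params("wrist");M=cv2.Rodrigues(c["rvec"])[0]
cp=-M.T@c["tvec"];T=R.from_euler('xyz',s["tcp_rot"]);print(cp,T.inv().apply(cp-s["eef_pos"]),T.inv().apply(M[2]),s["qpos"])
```

```text
[433.54151655  34.75649894 253.74575691] [  69.3774037     1.76267555 -121.46618431] [-2.70139422e-01  5.09234729e-04  9.62821081e-01] [ 7.98720352e-02  3.25204975e-01  1.99395044e+00  4.47287754e-05
  8.20496528e-01 -1.61715022e+00]
```

To row units: -30 mm is -1.2, -20 mm is -0.8.

shift_gripper --offsets '[{"dx": -0.8,"dz": -1.2,"jaw": 1},{"dx": -1.52,"dz": -0.48,"jaw": 1},{"dx": -1.52,"dz": -0.16,"jaw": 1},{"dx": -1.52,"jaw": 1},{"dx": -1.2,"jaw": 1}]'

```text
clock: 12.63
eef_pos: [668.0, 62.8, 177.0]
tcp_rot: [-3.142, 0.001, -3.015]
contact_force: [0.7, 0.4, -0.0]
opening: 1.002
grasp_force: 0.0
```

shift_gripper --offsets '[{"dx": -0.64,"jaw": 1},{"jaw": 1},{"jaw": 1}]'

```text
clock: 12.88
eef_pos: [680.5, 64.4, 175.7]
tcp_rot: [3.142, -0.003, -3.015]
contact_force: [-0.9, -0.5, -0.6]
opening: 1.002
grasp_force: 0.0
```

```bash
python3 - <<'E'
from h import *
import pickle
s=r.sense();print(s["eef_pos"],s["tcp_rot"])
c,im=wrist();cv2.imwrite("pics/w6.png",im[:,:,::-1]);pickle.dump(c,open("w6.pkl","wb"))
P=place([633.8,58.4,0],.126,[(0,90,107),(0,-90,107)]);q=proj(c,P);print(q)
b=im[:,:,::-1]
n=[b[int(v)-45:int(v)+45,int(u)-45:int(u)+45] for u,v in q]
for u,v in q: print(int(u)-45,int(v)-45)
cv2.imwrite("pics/w6c.png",cv2.resize(np.hstack(n),(800,400),interpolation=2))
E
```

```text
[680.5131815   64.3785984  175.66373331] [ 3.14150217e+00 -2.77969194e-03 -3.01525734e+00]
[[420.31522996 162.19002834]
 [133.59603876 162.47789931]]
375 117
88 117
```

View pics/w6c.png

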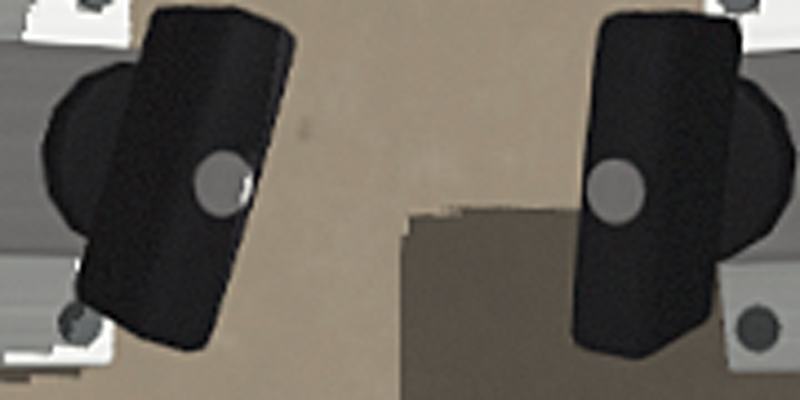

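Run:
```python
from h import *
import pickle
c=pickle.load(open("w6.pkl","rb"))
px=lambda U,V,o:(o+U/4.444,117+V/4.444)
for nm,o,z,E in [("L",375,106.5,[((155,20),(80,265)),((294,45),(209,340))]),("R",88,107,[((200,25),(173,340)),((340,25),(312,310))])]:
    for a,b in E:
        A=onz(c,px(*a,o),z);B=onz(c,px(*b,o),z);d=B-A
        print(nm,.126-np.arctan2(d[1],d[0]),A,B)
for o,p in((375,(222,183)),(88,(215,190))):
    print(R.from_euler('z',-.126).apply(onz(c,px(*p,o),108)-[633.8,58.4,0]))
P=lambda y:place([632,58.2,0],.126,[(0,y,0)])[0]
print(P(90),P(-90),go(np.r_[P(90)[:2],176],[np.pi,0,.126+np.pi-.29]))
print(r.sense()["qpos"])
```

```text
L 0.2661246825552818 [598.79128736 136.16213098 106.5       ] [634.43237396 131.13498937 106.5       ]
L 0.2385989545253936 [597.82606774 158.57794761 106.5       ] [642.12987561 153.56819516 106.5       ]
R 0.1767563955309882 [620.06846585 -32.91581046 107.        ] [665.78403762 -35.23816274 107.        ]
R 0.16456675247859173 [618.85913897 -11.50289243 107.        ] [658.92978323 -13.04905371 107.        ]
[ -2.78298971  92.63111294 108.        ]
[ -1.74780529 -87.39779866 108.        ]
[620.68998183 147.48652468   0.        ] [643.31001817 -31.08652468   0.        ] (array([47.9, 90. ,  0.1]), array([-0.   , -0.003,  0.29 ]))
[ 9.21125121e-02  5.15755543e-01  1.56298686e+00 -3.30946937e-05
  1.06604360e+00 -1.60497910e+00]
```

The rows are not in the units I measure in: shifts go in units of 25 mm. I convert before sending: 30 mm is 1.2, 16 mm is 0.64.

shift_gripper --offsets '[{"dx": 0.64,"dy": 1.2,"jaw": 0.6},{"dx": 0.64,"dy": 1.2,"jaw": 0.6},{"dx": 0.64,"dy": 1.2,"jaw": 0.6},{"rz": 0.125,"jaw": 0.6},{"rz": 0.125,"jaw": 0.6}]' --grip_force 40

```text
clock: 13.35
eef_pos: [618.9, 148.9, 177.6]
tcp_rot: [-3.141, -0.002, 3.015]
contact_force: [-0.5, -0.4, -0.6]
opening: 0.603
grasp_force: 0.0
```

shift_gripper --offsets '[{"dz": 0.6,"jaw": 0.6},{"dz": 0.72,"jaw": 0.6},{"dz": 0.2,"jaw": 0.6},{"jaw": 0.6},{"jaw": 0.6}]'

```text
clock: 13.77
eef_pos: [620.9, 147.3, 140.0]
tcp_rot: [-3.141, -0.001, 3.018]
contact_force: [-0.0, -0.0, 0.2]
opening: 0.599
grasp_force: 0.0
```

Run:
```python
from h import *
print(go([620.7,147.7,109],[np.pi,0,.126+np.pi-.25]))
```

```text
(array([ 0.2,  0.4, 31. ]), array([-0.   , -0.001,  0.   ]))
```

To row units: 12 mm is 0.48, 7 mm is 0.28.

shift_gripper --offsets '[{"dy": 0.016,"dz": 0.48,"jaw": 0.6},{"dz": 0.48,"jaw": 0.6},{"dz": 0.28,"jaw": 0.6},{"jaw": 0.6},{"jaw": 0.6}]'

```text
clock: 14.18
eef_pos: [621.0, 147.8, 108.1]
tcp_rot: [-3.141, -0.001, 3.018]
contact_force: [0.2, 0.1, 0.2]
opening: 0.603
grasp_force: 0.0
```

shift_gripper --offsets '[{"jaw": 0},{"jaw": 0},{"jaw": 0},{"jaw": 0},{"jaw": 0}]' --grip_force 40

```text
clock: 14.6
eef_pos: [621.8, 147.8, 109.5]
tcp_rot: [3.142, 0.001, 3.018]
contact_force: [-1.1, -1.6, 3.9]
opening: 0.153
grasp_force: 40.5
```

shift_gripper --offsets '[{"jaw": 0},{"jaw": 0}]'

```text
clock: 14.77
eef_pos: [621.8, 147.9, 109.5]
tcp_rot: [3.142, 0.001, 3.018]
contact_force: [-0.0, -2.0, 7.0]
opening: 0.157
grasp_force: 40.8
```

shift_gripper --offsets '[{"rz": 0.1,"dz": 0.016,"jaw": 0},{"rz": 0.1,"dz": 0.016,"jaw": 0},{"rz": 0.1,"dz": 0.016,"jaw": 0},{"rz": 0.1,"dz": 0.016,"jaw": 0},{"rz": 0.1,"dz": 0.016,"jaw": 0}]'

```text
clock: 15.18
eef_pos: [621.6, 147.4, 107.5]
tcp_rot: [-3.141, 0.001, 2.513]
contact_force: [-1.9, -4.9, 6.9]
opening: 0.155
grasp_force: 41.0
```

shift_gripper --offsets '[{"rz": 0.1,"dz": 0.016,"jaw": 0},{"rz": 0.1,"dz": 0.016,"jaw": 0},{"rz": 0.1,"dz": 0.016,"jaw": 0},{"rz": 0.1,"dz": 0.016,"jaw": 0},{"rz": 0.1,"dz": 0.016,"jaw": 0}]'

```text
clock: 15.6
eef_pos: [621.3, 147.1, 105.5]
tcp_rot: [-3.141, 0.001, 2.013]
contact_force: [-3.9, -6.2, 9.2]
opening: 0.154
grasp_force: 41.2
```

shift_gripper --offsets '[{"jaw": 0},{"jaw": 0}]'

```text
clock: 15.77
eef_pos: [621.3, 147.1, 105.5]
tcp_rot: [-3.141, 0.001, 2.017]
contact_force: [-2.4, -6.8, 8.8]
opening: 0.154
grasp_force: 41.1
```

```bash
python3 - <<'E'
from h import *
s=r.sense();print(s["eef_pos"],s["tcp_rot"],s["wrist_torque"],s["qpos"][5])
E
```

```text
[621.27038351 147.05647688 105.45788248] [-3.14053675e+00  8.70291981e-04  2.01708757e+00] [-1.06925803  0.46570424 -0.09735545] -0.21480748149848344
```

shift_gripper --offsets '[{"jaw": 0.3},{"jaw": 0.6},{"jaw": 0.6},{"dz": -0.48,"jaw": 0.6},{"dz": -1,"jaw": 0.6}]'

```text
clock: 16.18
eef_pos: [619.5, 147.7, 139.8]
tcp_rot: [-3.136, -0.001, 2.018]
contact_force: [-0.4, 0.3, 0.1]
opening: 0.597
grasp_force: 0.0
```

shift_gripper --offsets '[{"rz": -0.12,"jaw": 0.6},{"rz": -0.12,"jaw": 0.6},{"rz": -0.12,"jaw": 0.6},{"rz": -0.12,"jaw": 0.6},{"rz": -0.12,"jaw": 0.6}]'

```text
clock: 16.6
eef_pos: [621.8, 148.2, 142.9]
tcp_rot: [3.141, 0.0, 2.624]
contact_force: [-0.1, -0.8, 0.0]
opening: 0.601
grasp_force: 0.0
```

shift_gripper --offsets '[{"rz": -0.12,"jaw": 0.6},{"rz": -0.12,"jaw": 0.6},{"rz": -0.12,"jaw": 0.6},{"rz": -0.12,"jaw": 0.6},{"jaw": 0.6}]'

```text
clock: 17.02
eef_pos: [621.7, 148.2, 142.8]
tcp_rot: [3.141, 0.001, 3.104]
contact_force: [0.8, -0.2, 0.0]
opening: 0.598
grasp_force: 0.0
```

```bash
python3 - <<'E'
from h import *
print(go([643.5,-31.1,109.5],[np.pi,0,.126+np.pi-.17]),r.sense()["qpos"][5])
E
```

```text
(array([ -28.6, -178.4,   33.2]), array([0.   , 0.001, 0.006])) -1.3012178433277233
```

shift_gripper --offsets '[{"rz": 0.006,"dx": -0.16,"dy": -1.2,"jaw": 0.6},{"dx": -0.2,"dy": -1.2,"jaw": 0.6},{"dx": -0.2,"dy": -1.2,"jaw": 0.6},{"dx": -0.2,"dy": -1.2,"jaw": 0.6},{"dx": -0.2,"dy": -1.2,"jaw": 0.6}]'

```text
clock: 17.43
eef_pos: [638.4, -4.2, 142.6]
tcp_rot: [3.141, 0.001, 3.088]
contact_force: [0.4, 0.2, -0.4]
opening: 0.6
grasp_force: 0.0
```

shift_gripper --offsets '[{"dx": -0.192,"dy": -1.16,"jaw": 0.6},{"jaw": 0.6},{"dz": 0.32,"jaw": 0.6},{"jaw": 0.6},{"jaw": 0.6}]'

```text
clock: 17.85
eef_pos: [640.9, -31.2, 133.3]
tcp_rot: [3.141, -0.001, 3.091]
contact_force: [0.5, -0.2, -0.5]
opening: 0.599
grasp_force: 0.0
```

Run:
```python
from h import *
print(go([643.8,-31.8,109.5],[np.pi,0,.126+np.pi-.17]),r.sense()["qpos"][5])
```

```text
(array([-2.9, -0.5, 23.8]), array([ 0.   , -0.001, -0.006])) -1.5715779204429732
```

shift_gripper --offsets '[{"rz": -0.006,"dx": -0.116,"dy": -0.02,"dz": 0.4,"jaw": 0.6},{"dz": 0.36,"jaw": 0.6},{"dz": 0.2,"jaw": 0.6},{"jaw": 0.6},{"jaw": 0}]'

```text
clock: 18.27
eef_pos: [643.9, -32.5, 109.1]
tcp_rot: [3.142, -0.002, 3.098]
contact_force: [-0.8, -0.7, -0.2]
opening: 0.475
grasp_force: 0.0
```

shift_gripper --offsets '[{"jaw": 0},{"jaw": 0},{"jaw": 0},{"jaw": 0},{"jaw": 0}]'

```text
clock: 18.68
eef_pos: [644.0, -30.7, 109.7]
tcp_rot: [3.139, -0.001, 3.097]
contact_force: [-0.1, 12.0, -4.2]
opening: 0.153
grasp_force: 45.1
```

```bash
python3 - <<'E'
from h import *
s=r.sense();print(s["eef_pos"],s["tcp_rot"],s["wrist_torque"],s["qpos"][5])
E
```

```text
[643.97451721 -30.7430346  109.6777289 ] [ 3.13863169e+00 -1.06835747e-03  3.09716751e+00] [ 1.58810914 -0.02678463 -0.08628603] -1.5801790549762575
```

To row units: 1.5 mm is 0.06, 0.4 mm is 0.016.

shift_gripper --offsets '[{"dy": 0.06,"jaw": 0},{"rz": 0.1,"dz": 0.016,"jaw": 0},{"rz": 0.1,"dz": 0.016,"jaw": 0},{"rz": 0.1,"dz": 0.016,"jaw": 0},{"rz": 0.1,"dz": 0.016,"jaw": 0}]'

```text
clock: 19.1
eef_pos: [644.3, -30.8, 108.5]
tcp_rot: [3.141, -0.001, 2.693]
contact_force: [-0.9, 3.7, -1.4]
opening: 0.149
grasp_force: 45.5
```

shift_gripper --offsets '[{"rz": 0.1,"dz": 0.016,"jaw": 0},{"rz": 0.1,"dz": 0.016,"jaw": 0},{"rz": 0.1,"dz": 0.016,"jaw": 0},{"rz": 0.1,"dz": 0.016,"jaw": 0},{"rz": 0.1,"dz": 0.016,"jaw": 0}]'

```text
clock: 19.52
eef_pos: [644.5, -31.1, 106.7]
tcp_rot: [3.141, -0.0, 2.193]
contact_force: [-0.9, 1.5, 0.7]
opening: 0.15
grasp_force: 45.7
```

shift_gripper --offsets '[{"rz": 0.1,"dz": 0.016,"jaw": 0},{"jaw": 0},{"jaw": 0}]'

```text
clock: 19.77
eef_pos: [644.7, -31.2, 106.4]
tcp_rot: [3.141, -0.0, 2.1]
contact_force: [-1.0, 1.1, 1.1]
opening: 0.152
grasp_force: 45.8
```

θR ≈ 1.17. Another 0.9, to about 2.07 (difference ≈ 0.8 rad = 3.3 mm).

To row units: 0.4 mm is 0.016.

shift_gripper --offsets '[{"rz": 0.1,"dz": 0.016,"jaw": 0},{"rz": 0.1,"dz": 0.016,"jaw": 0},{"rz": 0.1,"dz": 0.016,"jaw": 0},{"rz": 0.1,"dz": 0.016,"jaw": 0},{"rz": 0.1,"dz": 0.016,"jaw": 0}]'

```text
clock: 20.18
eef_pos: [644.6, -31.5, 104.4]
tcp_rot: [3.141, 0.0, 1.597]
contact_force: [-0.3, 0.4, 2.3]
opening: 0.15
grasp_force: 46.0
```

shift_gripper --offsets '[{"rz": 0.1,"dz": 0.016,"jaw": 0},{"rz": 0.1,"dz": 0.016,"jaw": 0},{"rz": 0.1,"dz": 0.016,"jaw": 0},{"rz": 0.1,"dz": 0.016,"jaw": 0},{"jaw": 0}]'

```text
clock: 20.6
eef_pos: [644.8, -31.7, 103.0]
tcp_rot: [3.141, -0.0, 1.196]
contact_force: [-1.2, -2.3, 4.3]
opening: 0.148
grasp_force: 46.3
```

shift_gripper --offsets '[{"jaw": 0.3},{"jaw": 0.6},{"jaw": 0.6},{"dz": -0.6,"jaw": 0.6},{"dz": -1,"jaw": 0.6}]'

```text
clock: 21.02
eef_pos: [642.5, -31.3, 139.9]
tcp_rot: [-3.136, 0.002, 1.2]
contact_force: [0.4, -0.2, -0.3]
opening: 0.602
grasp_force: 0.0
```

shift_gripper --offsets '[{"rz": -0.12,"jaw": 0.6},{"rz": -0.12,"jaw": 0.6},{"rz": -0.12,"jaw": 0.6},{"rz": -0.12,"jaw": 0.6},{"rz": -0.12,"jaw": 0.6}]'

```text
clock: 21.43
eef_pos: [644.4, -31.4, 142.3]
tcp_rot: [-3.142, 0.0, 1.806]
contact_force: [0.8, 0.3, -0.5]
opening: 0.602
grasp_force: 0.0
```

shift_gripper --offsets '[{"rz": -0.1,"jaw": 0.6},{"rz": -0.1,"jaw": 0.6},{"jaw": 0.6}]'

```text
clock: 21.68
eef_pos: [644.4, -31.4, 142.2]
tcp_rot: [-3.141, -0.0, 2.004]
contact_force: [-0.3, 0.6, -0.6]
opening: 0.602
grasp_force: 0.0
```

```bash
python3 - <<'E'
from h import *
print(go([621.3,147.2,105.5],[np.pi,0,.126+np.pi-1.25]),r.sense()["qpos"][5],r.sense()["eef_pos"],r.sense()["tcp_rot"])
E
```

```text
(array([171.7,  54. ,  36.7]), array([-0.   , -0.   , -0.013])) -0.48446300146682486 [644.41355687 -31.35628332 142.18381883] [-3.14138061e+00 -5.76660352e-05  2.00437089e+00]
```

To row units: 34 mm is 1.36, 24 mm is 0.96.

shift_gripper --offsets '[{"rz": -0.013,"dx": 0.96,"dy": 0.32,"jaw": 0.6},{"dx": 1.36,"dy": 0.44,"jaw": 0.6},{"dx": 1.36,"dy": 0.44,"jaw": 0.6},{"dx": 1.36,"dy": 0.44,"jaw": 0.6},{"dx": 1.36,"dy": 0.4,"jaw": 0.6}]'

```text
clock: 22.1
eef_pos: [622.6, 136.6, 142.4]
tcp_rot: [3.141, 0.0, 2.008]
contact_force: [0.4, 0.1, -0.8]
opening: 0.603
grasp_force: 0.0
```

shift_gripper --offsets '[{"dx": 0.44,"dy": 0.08,"jaw": 0.6},{"jaw": 0.6},{"jaw": 0.6}]'

```text
clock: 22.35
eef_pos: [619.8, 146.1, 142.2]
tcp_rot: [-3.141, 0.0, 2.011]
contact_force: [0.7, -0.6, -0.1]
opening: 0.605
grasp_force: 0.0
```

Run:
```python
from h import *
print(go([621.6,147.2,105.5],[np.pi,0,.126+np.pi-1.25]),r.sense()["qpos"][5])
```

```text
(array([ 0.2,  2.1, 36.7]), array([-0.   ,  0.   , -0.006])) -0.21092439029924595
```

To row units: 14 mm is 0.56, 10 mm is 0.4.

shift_gripper --offsets '[{"rz": -0.006,"dy": 0.084,"dz": 0.4,"jaw": 0.6},{"dz": 0.56,"jaw": 0.6},{"dz": 0.36,"jaw": 0.6},{"dz": 0.12,"jaw": 0.6},{"jaw": 0.6}]'

```text
clock: 22.77
eef_pos: [621.3, 145.6, 104.9]
tcp_rot: [-3.139, -0.0, 2.015]
contact_force: [0.8, -0.2, -0.4]
opening: 0.599
grasp_force: 0.0
```

shift_gripper --offsets '[{"jaw": 0},{"jaw": 0},{"jaw": 0},{"jaw": 0},{"jaw": 0}]'

```text
clock: 23.18
eef_pos: [621.7, 146.5, 107.2]
tcp_rot: [-3.141, 0.0, 2.017]
contact_force: [-2.5, -2.9, 5.2]
opening: 0.151
grasp_force: 39.7
```

shift_gripper --offsets '[{"jaw": 0},{"rz": 0.1,"dz": 0.016,"jaw": 0},{"rz": 0.1,"dz": 0.016,"jaw": 0},{"rz": 0.1,"dz": 0.016,"jaw": 0},{"rz": 0.1,"dz": 0.016,"jaw": 0}]'

```text
clock: 23.6
eef_pos: [621.1, 146.3, 105.5]
tcp_rot: [-3.14, 0.001, 1.612]
contact_force: [-5.5, -3.9, 8.6]
opening: 0.157
grasp_force: 40.0
```

To row units: 0.4 mm is 0.016.

shift_gripper --offsets '[{"rz": 0.1,"dz": 0.016,"jaw": 0},{"rz": 0.1,"dz": 0.016,"jaw": 0},{"rz": 0.1,"dz": 0.016,"jaw": 0},{"rz": 0.1,"dz": 0.016,"jaw": 0},{"rz": 0.1,"dz": 0.016,"jaw": 0}]'

```text
clock: 24.02
eef_pos: [620.3, 146.4, 103.5]
tcp_rot: [-3.139, 0.002, 1.112]
contact_force: [-8.5, -2.4, 10.3]
opening: 0.152
grasp_force: 40.3
```

shift_gripper --offsets '[{"rz": 0.1,"dz": 0.016,"jaw": 0},{"rz": 0.1,"dz": 0.016,"jaw": 0},{"rz": 0.1,"dz": 0.016,"jaw": 0},{"rz": 0.08,"dz": 0.012,"jaw": 0},{"jaw": 0}]'

```text
clock: 24.43
eef_pos: [619.8, 146.7, 102.0]
tcp_rot: [-3.139, 0.003, 0.732]
contact_force: [-10.0, -1.6, 11.3]
opening: 0.153
grasp_force: 40.5
```

```bash
python3 - <<'E'
from h import *
s=r.sense();print(s["tcp_rot"],.126+np.pi-s["tcp_rot"][2],s["wrist_torque"],s["qpos"][5])
E
```

```text
[-3.13936411  0.00325331  0.73162008] 2.535972572364395 [-0.25073203  1.6942215  -0.1315851 ] 1.068726250677462
```

To row units: 0.2 mm is 0.008.

shift_gripper --offsets '[{"rz": 0.06,"dz": 0.008,"jaw": 0},{"rz": 0.04,"jaw": 0},{"jaw": 0}]'

```text
clock: 24.68
eef_pos: [619.7, 146.8, 101.7]
tcp_rot: [-3.14, 0.004, 0.636]
contact_force: [-10.0, -0.1, 10.9]
opening: 0.15
grasp_force: 41.7
```

```bash
python3 - <<'E'
from h import *
s=r.sense();print(.126+np.pi-s["tcp_rot"][2],s["wrist_torque"])
E
```

```text
2.631957463874392 [-0.17757071  1.78930987  0.70987167]
```

shift_gripper --offsets '[{"jaw": 0.3},{"jaw": 0.6},{"jaw": 0.6},{"dz": -0.6,"jaw": 0.6},{"dz": -1,"jaw": 0.6}]'

```text
clock: 25.1
eef_pos: [620.4, 146.4, 139.0]
tcp_rot: [-3.14, 0.004, 0.637]
contact_force: [0.3, 0.2, 0.6]
opening: 0.598
grasp_force: 0.0
```

shift_gripper --offsets '[{"rz": -0.12,"jaw": 0.6},{"rz": -0.12,"jaw": 0.6},{"rz": -0.12,"jaw": 0.6},{"rz": -0.12,"jaw": 0.6},{"jaw": 0.6}]'

```text
clock: 25.52
eef_pos: [622.2, 146.9, 141.2]
tcp_rot: [3.141, -0.0, 1.122]
contact_force: [-0.1, 0.6, -0.3]
opening: 0.602
grasp_force: 0.0
```

Run:
```python
from h import *
print(go([644.5,-31.5,103.0],[np.pi,0,1.198]),r.sense()["qpos"][5],r.sense()["eef_pos"])
```

```text
(array([-151.1,   97.4,   38.2]), array([ 0.001, -0.   , -0.076])) 0.6779740092143349 [622.20991357 146.85695783 141.22305405]
```

To row units: -30 mm is -1.2, -25 mm is -1.

shift_gripper --offsets '[{"dx": -1,"dy": 0.64,"jaw": 0.6},{"dx": -1.2,"dy": 0.76,"jaw": 0.6},{"dx": -1.2,"dy": 0.776,"jaw": 0.6},{"dx": -1.2,"dy": 0.776,"jaw": 0.6},{"dx": -1,"dy": 0.64,"jaw": 0.6}]'

```text
clock: 25.93
eef_pos: [641.5, -20.6, 141.1]
tcp_rot: [3.141, 0.0, 1.112]
contact_force: [1.1, -0.4, -0.2]
opening: 0.601
grasp_force: 0.0
```

shift_gripper --offsets '[{"dx": -0.44,"dy": 0.304,"jaw": 0.6},{"rz": -0.076,"dz": 0.4,"jaw": 0.6},{"jaw": 0.6},{"jaw": 0.6}]'

```text
clock: 26.27
eef_pos: [642.7, -31.3, 130.6]
tcp_rot: [-3.14, 0.0, 1.189]
contact_force: [0.0, 0.6, 0.1]
opening: 0.603
grasp_force: 0.0
```

Run:
```python
from h import *
print(go([644.5,-31.5,103.0],[np.pi,0,1.198]),r.sense()["qpos"][5])
```

```text
(array([ 0.5,  1.8, 27.6]), array([-0.001,  0.   , -0.009])) 0.33087013794793724
```

shift_gripper --offsets '[{"rz": -0.009,"dx": 0.02,"dy": 0.072,"dz": 0.36,"jaw": 0.6},{"dz": 0.4,"jaw": 0.6},{"dz": 0.24,"jaw": 0.6},{"dz": 0.06,"jaw": 0.6},{"jaw": 0.6}]'

```text
clock: 26.68
eef_pos: [644.4, -31.4, 103.5]
tcp_rot: [-3.14, 0.001, 1.202]
contact_force: [0.1, -0.1, -0.4]
opening: 0.602
grasp_force: 0.0
```

shift_gripper --offsets '[{"jaw": 0},{"jaw": 0},{"jaw": 0},{"jaw": 0},{"jaw": 0}]'

```text
clock: 27.1
eef_pos: [645.0, -31.7, 104.8]
tcp_rot: [-3.142, -0.0, 1.202]
contact_force: [-0.7, 0.9, -0.0]
opening: 0.149
grasp_force: 43.1
```

shift_gripper --offsets '[{"rz": 0.1,"dz": 0.016,"jaw": 0},{"rz": 0.1,"dz": 0.016,"jaw": 0},{"rz": 0.1,"dz": 0.016,"jaw": 0},{"rz": 0.1,"dz": 0.016,"jaw": 0},{"rz": 0.08,"dz": 0.016,"jaw": 0}]'

```text
clock: 27.52
eef_pos: [644.5, -31.7, 102.7]
tcp_rot: [-3.141, 0.001, 0.717]
contact_force: [-2.8, 1.5, 1.3]
opening: 0.15
grasp_force: 43.4
```

shift_gripper --offsets '[{"rz": 0.06,"dz": 0.008,"jaw": 0},{"jaw": 0}]'

```text
clock: 27.68
eef_pos: [644.3, -31.7, 102.4]
tcp_rot: [-3.141, 0.001, 0.66]
contact_force: [-4.1, 0.3, 2.9]
opening: 0.151
grasp_force: 43.6
```

```bash
python3 - <<'E'
from h import *
s=r.sense();print(.126+np.pi-s["tcp_rot"][2],s["wrist_torque"])
E
```

```text
2.607748925616477 [0.44244821 0.52694669 0.42010509]
```

Stop felt (0.42 N m). Release, rise clear, look once more.

shift_gripper --offsets '[{"rz": 0.02,"jaw": 0},{"jaw": 0.3},{"jaw": 0.6},{"jaw": 0.6},{"dz": -0.6,"jaw": 0.6}]'

```text
clock: 28.1
eef_pos: [643.7, -31.9, 115.1]
tcp_rot: [-3.139, 0.003, 0.642]
contact_force: [-0.6, 0.7, -0.3]
opening: 0.599
grasp_force: 0.0
```

shift_gripper --offsets '[{"dz": -1.2,"jaw": 0.6},{"dz": -1.6,"jaw": 0.6},{"dz": -1.6,"jaw": 0.6},{"jaw": 0.6},{"jaw": 0.6}]'

```text
clock: 28.52
eef_pos: [647.0, -32.0, 230.5]
tcp_rot: [3.137, -0.005, 0.642]
contact_force: [-0.6, -0.3, -1.0]
opening: 0.599
grasp_force: 0.0
```

Run:
```python
from h import *
c,im=wrist();im=r.grab_frame("scene");a=cv2.resize(im[150:270,190:340,::-1],(750,600),interpolation=2);cv2.imwrite("pics/end.png",a)
```

```text
(no output)
```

View pics/end.png

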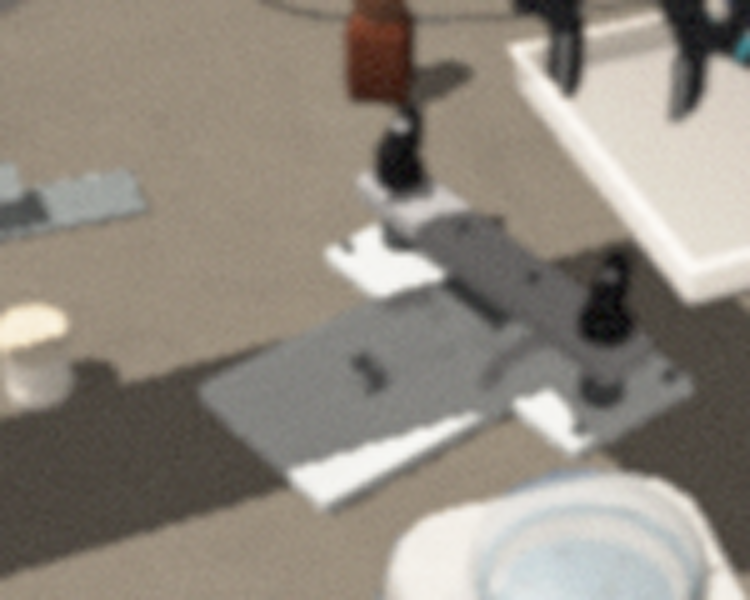

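The picture shows the crosshead down and level. The cell's tail grip (370,372) lies straight in front of it, and both knobs, at (400,160) and (608,305), are turned equally. The gripper is clear of everything.

```bash
python3 -c "
from rig import r
print(r.sign_off())"
```

```text
the job is handed in; nothing more can be done
None
```

I handed in the job at about 28.6 s of the 72 s: the cell is in the press against the back stop and both knobs are screwed to their end stops. The ends stayed under about 4.5 mm apart in height by my angle estimates, the last picture shows the brown bottle and jar undisturbed, I did not re-check the other bystanders, and the sign-off returned no verdict.

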